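# Open a power-supply case with a spudger and hold its transformer board level above it

## Robot

A 7-joint arm with a two-finger parallel gripper is mounted at the origin on the work surface. World frame = base frame: x ahead of the robot, y to its left, z up, the work surface at z = 0. Lengths are in m, angles in rad, forces in N, time in s.
With the tool pointing down it reaches from about 0.425 to 0.875 m from the base axis. Payload 8.4 kg.
Tool frame: the origin (TCP) lies midway between the tips of the shut fingers; the grasp point (between the pads) lies 19 mm behind it; z points along the fingers, y is the line along which they close (so a half turn about z gives the same grasp; the last joint's range is limited). The gripper opens to 85 mm and grips with 20 to 120 N. Pads are 22 mm wide; open, the fingers measure 114 mm over their backs; the gripper's body (76 mm by 85 mm) begins 54 mm behind the grasp point. The pads swing forward as they close: fully open they stand 13 mm farther back than shut.
Start: joints at [-1.316, 0.333, 0.04, 1.465, -0.013, 1.343, -0.059], TCP at [0.225, 0.61, 0.231] pointing down, gripper open.
Joint ranges: [-2.58, 2.58], [-0.38, 2.09], [-1.3, 1.39], [0.25, 2.4], [-1.5, 4.64], [0.08, 2.09], [-2.65, 2.65]. Speed limits (rad/s): [2.22, 2.22, 2.79, 2.79, 3.14, 3.14, 3.14].

## Interface

Orientations are given as a unit quaternion [x, y, z, w].
In Python, from workcell import manip gives the robot as it stands.
- The arm moves only by the tool inch_along, called as name([rows], argument=value, ...), one row to a line, values as JSON. Schema: {"type":"object","properties":{"moves":{"type":"array","items":{"type":"array","items":{"type":"array","items":{"type":"number"},"minItems":7,"maxItems":7},"minItems":1,"maxItems":10},"minItems":1,"maxItems":1},"squeeze":{"type":"number"},"only":{"type":"string"},"quiet":{"type":"boolean"},"lines":{"type":"string"}},"required":["moves"],"additionalProperties":false}. moves is a list that holds a single list of rows (three levels of brackets), with 1 to 10 rows, each of 7 numbers: dx, dy, dz in cm, then a rotation vector rx, ry, rz in units of 0.25 rad, then the opening from 0.0 (shut) to 1.0 (fully open); each row is the pose to reach, as a shift and turn from the pose commanded when the call began, along the tool's axes at that moment; what a row does not reach only later rows make up. A row lasts 1/12 s, in which the tool goes at most 0.0417 m and 0.125 rad, less where a joint would pass 70% of its speed; a pose out of reach is approached as far as the arm can. The fingers move at their own pace and stop on an object; squeeze is the grip in N (left out, the last holds). Time passes only in rows, so rows that do not move let the fingers close. The tool returns the time, the measured TCP pose, the force, the opening and the grip force at its end. only (a regular expression) keeps the lines of the reply that match it, lines (a string "A,B") keeps lines A to B, and quiet returns only ok. Input that does not fit is refused with a message, and nothing moves.
- manip.get_obs(): the state, without advancing time (a new reading comes with each control period).
- manip.camera(name): name is "scene" or "side" or "wrist"; returns a dict with "pixels" (384x512x3 uint8, red, green, blue), "intrinsics" (3x3 intrinsics, pixels), "xyz" and "rotation" of the camera in the world. Camera axes: x right, y down, z forward; pixel columns grow to the right and rows downward; lengths in m; the calibration is good to about 2 mm. A picture is of the moment at which its call begins. There is no depth.
- manip.sign_off(): hands the job in; it is judged then, once.
The state is a dict: "time_s": time; "joint_pos": joint angles; "joint_velocities": joint speeds; "joint_torque": joint torques, N m; "ee_pos": TCP position; "tcp_rot": TCP orientation; "ft_force": force on the tool from outside, world axes, zero at the start; "wrist_torque": the same for the moment, N m; "grip_width": opening from 0.0 (shut) to 1.0 (fully open); "grasp_force": force on a finger pad.
Only numpy, scipy, OpenCV 4.12 (cv2) and the standard library are available. Lean on these libraries where they do the work, as an engineer would, in place of code of your own. Each camera call takes 0.05 s, during which the arm holds its last target. There are 200 camera calls.

## Task

Pick up the orange spudger, work its blade into the pry slot at the front of the closed power-supply case, lever the cover up with it and swing the cover all the way back against its stop, then lay the spudger down flat on the bench. Then take the power board by its heat sink at the balance point and hold it level and square, centred above the open case, transformer at the mains-socket end, with its feet about 3 cm above the rim so that a colleague can plug in the leads from below. Finish while still holding it there, touching nothing with it; never let the board tip, and leave the other things on the bench where they are.

Things in the scene. Friction and masses are not known exactly. Their poses are not given: they have to be found in the camera images.
- case: power-supply case, fixed: dark blue-grey open-topped metal box under a light-grey hinged cover, 130 mm deep (x) by 240 wide (y) by 55 high, walls 4 mm. Left or right of the robot's centre line. Origin: centre of its underside; -x the front wall with the pry slot, +x the hinge side, +y the end with the black mains socket (sticks out 12 mm). Small output posts (14 mm) on the front wall's two ends.
- case_rim (a point): centre of the case's open top, level with the rim, 55 mm above the bench, straight above the case's origin.
- case_slot (a point): middle of the pry slot, on the outer face of the front wall: a notch 46 mm wide (y) and 12 mm high (43 to 55 mm above the bench) through the 4 mm wall, closed above by the cover; behind it is empty space. This point is 49 mm above the bench. The slot is entered along the case's +x.
- cover (a joint): cover angle, rad: 0 shut (at the start), grows as it opens, 2.2 fully back on its stop (over 1.9 counts as fully open). Grey 4 mm plate, 138 x 244 mm, 0.15 kg, no catch, no handle, turning about the hinge line along the case's y. Its weight shuts it below about 1.5 rad and carries it back to the stop from about 1.75 rad.
- cover_hinge (a point): middle of the cover's hinge line, on the far (+x) top edge of the case, 65 mm beyond the case's centre, 55 mm above the bench.
- cover_edge (a point): middle of the cover's free front edge, at its underside, 136 mm from the hinge line; shut, it overhangs the front wall by 6 mm at 55 mm height. It moves with the cover.
- spudger: spudger (pry tool), 50 g, lying flat at the far left or right, blade away from the robot: orange handle with black end, 80 mm long, 18 wide, 16 high; flat steel blade to +x, 60 long, 14 wide, 3 thick, its mid-plane 8 mm above the underside. Origin: underside below the grip point, 25 mm behind the handle's front end, 11 mm behind the centre of mass; z up.
- blade_tip (a point): tip of the spudger's blade, 85 mm ahead of the spudger's origin and 8 mm above its underside.
- board: power board, about 0.55 kg (varies), loose, standing on four 8 mm feet: green circuit board 70 mm (x) by 200 (y), 3 thick. Origin: its centre, level with the feet's undersides; +y towards the heavy transformer (steel with yellow windings), z up. Black finned heat sink along the middle: 22 wide (x), 120 long (y -80 to +40), 11 to 51 mm above the feet; grip it across its 22 mm.
- board_balance (a point): balance point of the board, in the heat sink: on the board's centre line, 22 mm from its middle towards the transformer (y = +22 mm), 36 mm above the feet. The board is bare beside the heat sink here; two 30 mm tall capacitors stand beside it at y = -50 mm. Gripping within 15 mm of this point along the board counts as the balance point.
- transformer (a point): top centre of the transformer (58 mm in x by 40 mm in y), 70 mm from the board's middle along +y, 53 mm above the feet.
- screwdriver: bystander: red-handled screwdriver, 160 mm, lying at the other side from the spudger. Origin at the centre of its underside.
- mouse: bystander: black computer mouse, 60 x 105 x 36 mm, left of the work area. Origin at the centre of its underside.
- tape: bystander: roll of yellow tape lying flat, 84 mm across, 18 mm high, in front, near the robot's centre line. Origin at the centre of its underside.
- marker: bystander: white marker pen with a black cap, 126 mm long, 16 mm thick, right of the work area. Origin under its middle.
- parts_tray: bystander: blue three-part tray of screws, 90 x 140 x 32 mm, beyond the work area near the centre line. Origin at the centre of its underside.

How it is judged:
By the outcome, as a careful person would: the job done as asked, in the order asked, and still so for the second after the job is handed in, while the arm keeps its last pose, push and grip.
It also fails if it takes over 72 s, if anything falls off the work surface, if the arm or the gripper's body presses on something with over 40 N, if the wrist force passes 120 N, or if a joint passes its speed limit or range.

## Working session

There is one attempt and no reset: what is moved stays moved. The work goes in short steps, Python scripts to look and compute and a tool call to move; the robot and the scene stay as the last step left them, time stands still between calls to the robot, and variables do not carry over. Pictures are saved under pics/ and viewed, at most 10 in all, crops included, and the job is handed in when it is done.

```bash
ls; mkdir -p pics
```

Run:
```python
from workcell import manip
import cv2,numpy as np
np.set_printoptions(precision=4,suppress=True)
o=manip.get_obs();print(o)
for n in("scene","side"):
    c=manip.camera(n);print(n,c["intrinsics"],c["xyz"],c["rotation"])
    cv2.imwrite(f"pics/{n}0.png",cv2.resize(c["pixels"][:,:,::-1],(800,600),interpolation=cv2.INTER_CUBIC))
```

```text
pics
workcell.py
{'time_s': 0.0, 'joint_pos': array([-1.3162,  0.3339,  0.0399,  1.4663, -0.0134,  1.3433, -0.0585]), 'joint_velocities': array([-0.0002,  0.001 ,  0.0001,  0.0001,  0.0003, -0.0019, -0.0006]), 'joint_torque': array([ -0.0016, -65.8552,   1.3647, -40.5572,   0.0168,   0.0124,
         0.    ]), 'ee_pos': array([0.2251, 0.6093, 0.2304]), 'tcp_rot': array([ 0.176 ,  0.9844, -0.0008, -0.0001]), 'ft_force': array([-0.2067,  0.0226, -0.1279]), 'wrist_torque': array([ 0.0334, -0.0011,  0.0092]), 'grasp_force': 0.0, 'grip_width': 1.0001931972801301}
scene [[369.7478   0.     256.0425]
 [  0.     369.7478 186.5782]
 [  0.       0.       1.    ]] [1.3175 0.1527 1.0978] [ 0.593   0.7522 -0.2209 -0.1836]
side [[402.4755   0.     257.5682]
 [  0.     402.4755 192.4761]
 [  0.       0.       1.    ]] [ 0.0074 -0.6353  0.7597] [ 0.8269 -0.3472  0.1671 -0.4095]
```

View pics/scene0.png

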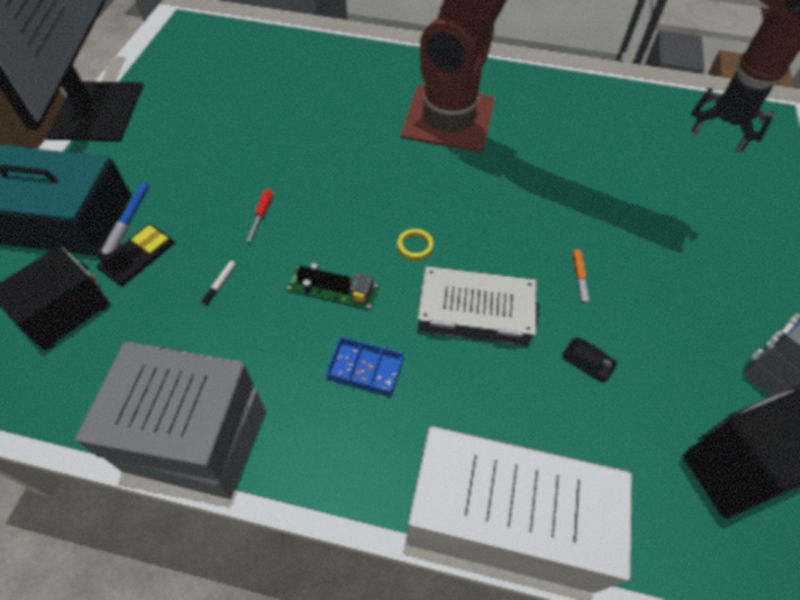

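View pics/side0.png

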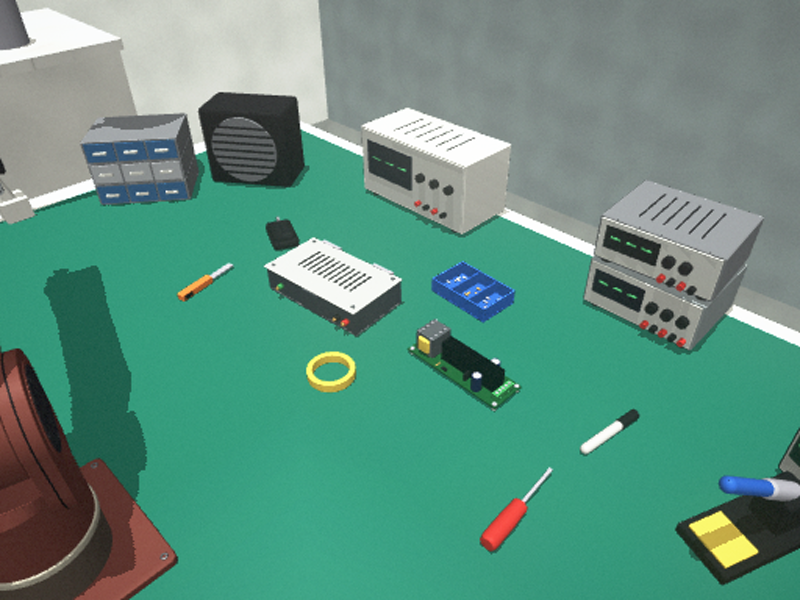

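The scene view shows the spudger at (577,252)–(587,300), the cover corners at (427,268), (537,278), (535,333) and (419,322), and the board at about (290–375, 267–305) with its transformer at (361,288). The side view shows the spudger at (180,296)–(232,265), the case at about (335,282) and the board at about (463,365).

Create h.py:
```python
from workcell import manip
import cv2,numpy as np
from scipy.spatial.transform import Rotation as R
np.set_printoptions(precision=4,suppress=True)
def ray(c,uv,z,s=1.0):
    "world point on plane z for pixel uv of a picture enlarged s times"
    uv=(np.array(uv,float)+.5)/s-.5
    d=R.from_quat(c["rotation"]).apply(np.linalg.solve(c["intrinsics"],[*uv,1]))
    return c["xyz"]+d*(z-c["xyz"][2])/d[2]
def proj(c,P):
    p=R.from_quat(c["rotation"]).inv().apply(np.atleast_2d(P)-c["xyz"])
    q=p@np.asarray(c["intrinsics"]).T
    return q[:,:2]/q[:,2:]
def delta(pos,quat,o=None):
    "shift/rotvec in the tool axes from measured pose to the goal"
    o=o or manip.get_obs();T=R.from_quat(o["tcp_rot"])
    return T.inv().apply(np.array(pos)-o["ee_pos"]),(T.inv()*R.from_quat(quat)).as_rotvec()
def snap(n,f,crop=None,size=(800,600)):
    c=manip.camera(n);im=c["pixels"][:,:,::-1]
    if crop: x,y,w,h=crop;im=im[y:y+h,x:x+w]
    cv2.imwrite(f,cv2.resize(im,size,interpolation=cv2.INTER_CUBIC));return c
```

Run:
```python
from h import *
S=manip.camera("scene");D=manip.camera("side");k=1.5625
for n,c,pts in[("spud",S,[((577,252),.008),((580,275),.008),((587,300),.008)]),("spud",D,[((180,296),.008),((212,278),.008),((232,265),.008)]),
 ("cover",S,[((427,268),.059),((537,278),.059),((535,333),.059),((419,322),.059)]),
 ("cover",D,[((314,239),.059),((266,266),.059),((355,310),.059),((400,282),.059)]),
 ("board",S,[((292,267),.011),((288,290),.011),((372,306),.011),((379,280),.011),((361,284),.053)]),
 ("board",D,[((411,350),.011),((495,406),.011),((520,388),.011),((434,327),.053)]),
 ("mouse",S,[((590,358),.03)]),("tape",S,[((415,243),.01)]),("tray",S,[((367,366),.03)])]:
    print(n,*[ray(c,p,z,k)[:2] for p,z in pts])
```

```text
spud [0.4042 0.3854] [0.4703 0.3965] [0.5362 0.4162]
spud [0.4027 0.3885] [0.4809 0.3967] [0.5365 0.4078]
cover [0.5722 0.0529] [0.5408 0.2934] [0.6806 0.3035] [0.7118 0.0651]
cover [0.6755 0.2958] [0.5456 0.2854] [0.5743 0.0538] [0.6916 0.0564]
board [ 0.6097 -0.2555] [ 0.6724 -0.2432] [ 0.6685 -0.0489] [ 0.597  -0.0512] [ 0.6445 -0.0788]
board [ 0.6057 -0.0559] [ 0.6033 -0.2457] [ 0.664  -0.2504] [ 0.6434 -0.0755]
mouse [0.6951 0.4249]
tape [0.4719 0.0053]
tray [ 0.8216 -0.0184]
```

Run:
```python
from h import *
def down(yaw): # tool z down, tool y at world direction yaw+90deg
    y=[-np.sin(yaw),np.cos(yaw),0];z=[0,0,-1.];x=np.cross(y,z)
    return R.from_matrix(np.array([x,y,z]).T).as_quat()
print(delta([.45,.395,.2],down(.17)),down(.17))
c=manip.camera("wrist");o=manip.get_obs()
T=R.from_quat(o["tcp_rot"]);print(T.inv().apply(c["xyz"]-o["ee_pos"]),(T.inv()*R.from_quat(c["rotation"])).as_rotvec(),c["intrinsics"])
```

Add to h.py:
```python
def down(yaw,pitch=0):
    "tool pointing down, closing across an object with its x axis at yaw; pitch>0 lifts the object's +x end"
    y=[-np.sin(yaw),np.cos(yaw),0];z=[0,0,-1.];x=np.cross(y,z)
    return (R.from_rotvec(-pitch*np.array(y))*R.from_matrix(np.array([x,y,z]).T)).as_quat()
```

```text
(array([-0.2853, -0.1232,  0.0309]), array([-0.001 , -0.0002, -0.5239])) [-0.0849  0.9964  0.      0.    ]
[ 0.0726 -0.0002 -0.1426] [-0.2302 -0.2306  1.5589] [[278.6131   0.     248.138 ]
 [  0.     278.6131 192.7236]
 [  0.       0.       1.    ]]
```

Careful with the scale: shifts go in cm and turns go in units of 0.25 rad. That gives: -0.04 m is -4, -0.285 m is -28.5, -0.524 rad is -2.096.

inch_along([
  [[-4,-1.7,0.4,0,0,-0.28,1],[-8,-3.4,0.8,0,0,-0.56,1],[-12,-5.1,1.2,0,0,-0.84,1],[-16,-6.8,1.6,0,0,-1.12,1],[-20,-8.5,2,0,0,-1.44,1],[-24,-10.2,2.6,0,0,-1.76,1],[-27,-11.6,3,0,0,-2,1],[-28.5,-12.3,3.1,0,0,-2.096,1],[-28.5,-12.3,3.1,0,0,-2.096,1],[-28.5,-12.3,3.1,0,0,-2.096,1]],
])

```text
time_s: 1.08
ee_pos: [0.4509, 0.3942, 0.2002]
tcp_rot: [-0.083, 0.997, -0.0, -0.0]
ft_force: [-0.3, 0.7, 0.7]
grip_width: 0.998
grasp_force: 0.0
```

Run:
```python
from h import *
c=snap("wrist","pics/w1.png")
np.save("w1.npy",c,allow_pickle=True)
```

```text
(no output)
```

View pics/w1.png

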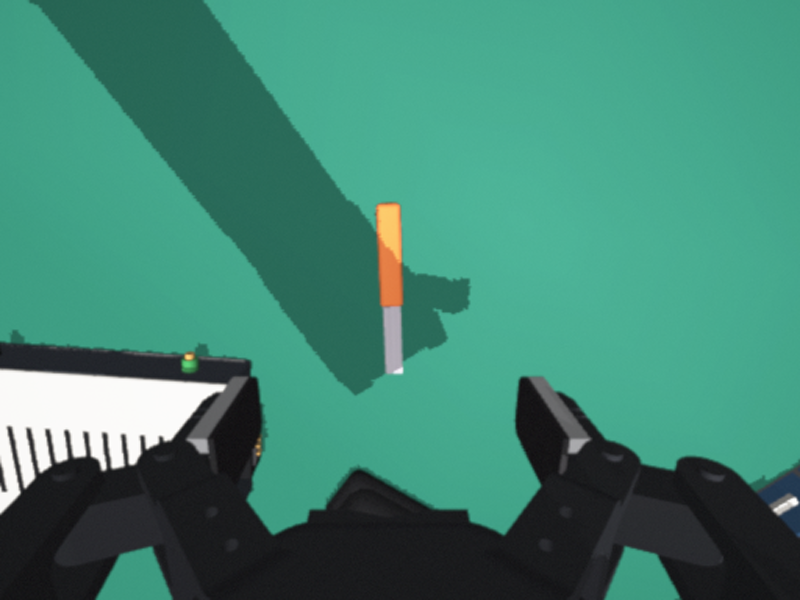

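The wrist view shows the spudger with its handle from (388,203) to (391,306) and its blade tip at (394,372). The left part of the case front is at about (250,360).

Run:
```python
from h import *
c=np.load("w1.npy",allow_pickle=True).item();k=1.5625
a=ray(c,(388.5,204),.016,k);b=ray(c,(391.5,305),.016,k);t=ray(c,(394,373),.0095,k)
print(a,b,t,ray(c,(248,377),.059,k))
yaw=np.arctan2(*(t-a)[1::-1]);d=np.array([np.cos(yaw),np.sin(yaw),0]);print(yaw,np.linalg.norm(t-a),t-.085*d,b-.025*d)
g=((t-.085*d)+(b-.025*d))/2;g[2]=.004
print(g,delta(g,down(yaw)))
```

```text
[0.4028 0.3858 0.016 ] [0.479 0.401 0.016] [0.5398 0.4135 0.0095] [0.5364 0.3058 0.059 ]
0.19974211085088753 0.13989675489507486 [0.4565 0.3966 0.0095] [0.4545 0.396  0.016 ]
[0.4555 0.3963 0.004 ] (array([-0.0059, -0.0005,  0.1963]), array([ 0.0004, -0.0004, -0.0304]))
```

inch_along([
  [[-0.3,0,4,0,0,-0.12,0.6],[-0.6,0,8,0,0,-0.12,0.5],[-0.6,0,12,0,0,-0.12,0.5],[-0.6,0,15.5,0,0,-0.12,0.5],[-0.6,0,18,0,0,-0.12,0.5],[-0.6,0,19.6,0,0,-0.12,0.5],[-0.6,0,19.6,0,0,-0.12,0.5]],
])

```text
time_s: 1.72
ee_pos: [0.4522, 0.3965, 0.0004]
tcp_rot: [-0.101, 0.995, -0.002, -0.003]
ft_force: [-0.2, -0.1, 0.0]
grip_width: 0.498
grasp_force: 0.0
```

inch_along([
  [[0,0,0,0,0,0,0],[0,0,0,0,0,0,0],[0,0,0,0,0,0,0],[0,0,0,0,0,0,0],[0,0,0,0,0,0,0],[0,0,0,0,0,0,0],[0,0,0,0,0,0,0],[0,0,0,0,0,0,0]],
], squeeze=90)

```text
time_s: 2.38
ee_pos: [0.4564, 0.3979, 0.0062]
tcp_rot: [-0.1, 0.995, 0.001, 0.001]
ft_force: [-0.9, 0.5, 7.3]
grip_width: 0.177
grasp_force: 89.5
```

inch_along([
  [[0,0,-2,0,0,0,0],[0,0,-6,0,0,0,0],[0,0,-10,0,0,0,0],[0,0,-12,0,0,0,0]],
])

```text
time_s: 2.72
ee_pos: [0.4575, 0.3978, 0.13]
tcp_rot: [-0.1, 0.995, 0.002, 0.002]
ft_force: [1.4, 0.1, 0.1]
grip_width: 0.176
grasp_force: 88.6
```

Run:
```python
from h import *
print(delta([.42,.155,.125],down(.115)))
```

```text
(array([ 0.0849, -0.2306,  0.0037]), array([0.0037, 0.0051, 0.0847]))
```

Scaled: -0.23 m is -23, -0.224 m is -22.4, 0.085 rad is 0.34.

inch_along([
  [[1.2,-3.4,0,0,0,0.08,0],[2.5,-6.8,0,0,0,0.16,0],[3.7,-10.2,0,0,0,0.24,0],[5,-13.6,0,0,0,0.32,0],[6.2,-17,0,0,0,0.34,0],[7.4,-20,0,0,0,0.34,0],[8.2,-22.4,0,0,0,0.34,0],[8.5,-23,0,0,0,0.34,0],[8.5,-23,0,0,0,0.34,0],[8.5,-23,0,0,0,0.34,0]],
])

```text
time_s: 3.55
ee_pos: [0.4186, 0.1551, 0.125]
tcp_rot: [-0.057, 0.998, 0.001, 0.001]
ft_force: [0.3, 0.6, -0.9]
grip_width: 0.173
grasp_force: 88.6
```

Run:
```python
from h import *
c=snap("wrist","pics/w2.png")
np.save("w2.npy",c,allow_pickle=True)
```

```text
(no output)
```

View pics/w2.png

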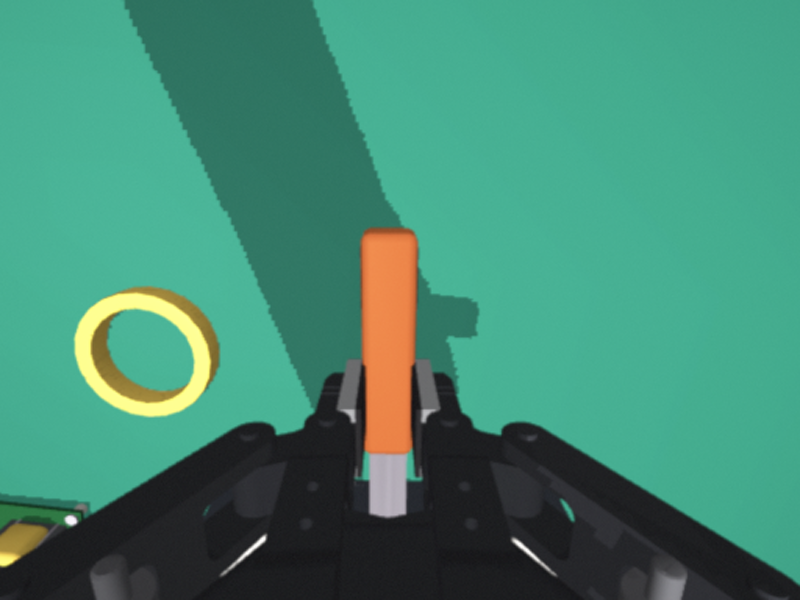

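The wrist view shows the spudger held straight, with its handle from (388,230) to (388,453). The case is hidden, so I'll look at the outside cameras.

Run:
```python
from h import *
S=manip.camera("scene");D=manip.camera("side")
np.save("S1.npy",S,allow_pickle=True);np.save("D1.npy",D,allow_pickle=True)
a=S["pixels"][130:230,220:353];b=D["pixels"][120:220,137:270]
f=lambda x:cv2.resize(x[:,:,::-1],(798,600),interpolation=cv2.INTER_CUBIC)
cv2.imwrite("pics/s2.png",f(a));cv2.imwrite("pics/d2.png",f(b))
```

```text
(no output)
```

View pics/s2.png

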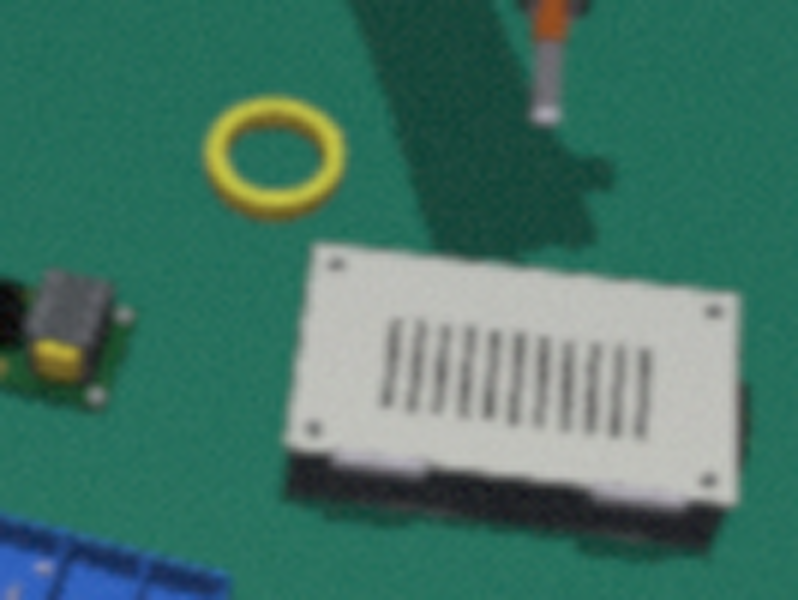

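View pics/d2.png

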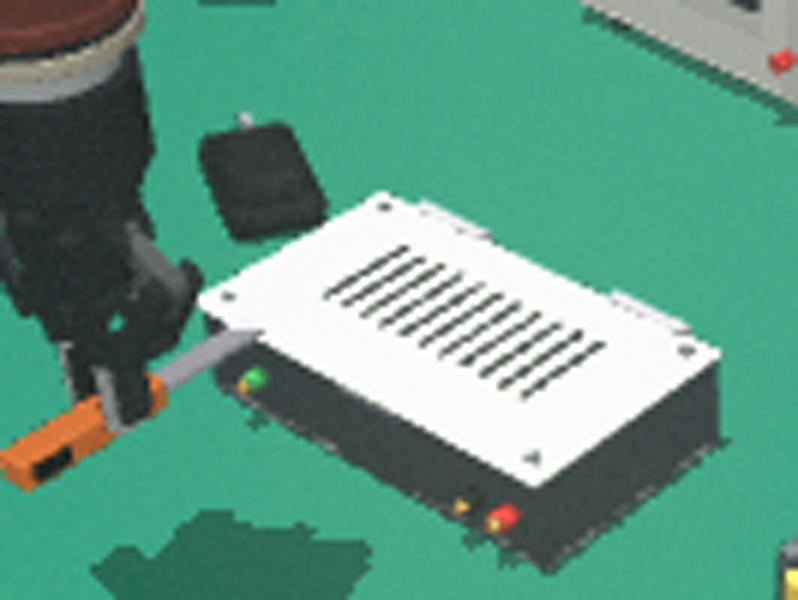

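The scene crop shows cover corners at (315,243), (742,293), (736,503) and (287,447), with the blade tip at (545,120). The side crop shows corners at (200,298), (540,487), (720,352) and (380,192), with the tip at (262,332).

Create fit.py:
```python
from h import *
from scipy.optimize import least_squares
S=np.load("S1.npy",allow_pickle=True).item();D=np.load("D1.npy",allow_pickle=True).item()
s=lambda p:(np.array(p,float)+.5)/6-.5+[220,130]
d=lambda p:(np.array(p,float)+.5)/6-.5+[137,120]
M=np.array([[-.071,-.122],[-.071,.122],[.067,.122],[.067,-.122]])
us=s([(315,243),(742,293),(736,503),(287,447)]);ud=d([(540,487),(200,298),(380,192),(720,352)])
def W(p):
    c,n=np.cos(p[2]),np.sin(p[2]);return np.c_[M@np.array([[c,-n],[n,c]]).T+p[:2],np.full(4,.059)]
def res(p,a=1,b=1):return np.r_[a*(proj(S,W(p))-us).ravel(),b*(proj(D,W(p))-ud).ravel()]
for a,b in((1,1),(1,0),(0,1)):
    r=least_squares(res,[.628,.178,.115],args=(a,b));print(r.x,r.fun.round(1))
t=least_squares(lambda P:np.r_[(proj(S,P)-s([(545,122)])).ravel(),(proj(D,P)-d([(262,333)])).ravel()],[.5,.165,.12])
print("tip",t.x,t.fun)
o=manip.get_obs();T=R.from_quat(o["tcp_rot"]);print(o["ee_pos"],T.inv().apply(t.x-o["ee_pos"]),T.as_matrix())
```

```bash
python3 fit.py
```

```text
[0.6263 0.1766 0.0928] [ 0.1 -0.2 -0.4  0.   0.2 -0.1 -0.1 -0.3 -0.3 -0.5 -1.4  0.2  0.7 -0.5
  1.1 -0.4]
[0.6269 0.1769 0.0939] [ 0.1 -0.  -0.4  0.2  0.3  0.  -0.  -0.1 -0.  -0.  -0.   0.   0.  -0.
  0.  -0. ]
[0.6255 0.1758 0.0919] [-0.  -0.  -0.  -0.  -0.  -0.  -0.  -0.  -0.3 -0.3 -1.4  0.4  0.7 -0.3
  1.1 -0.2]
tip [0.5016 0.1625 0.1227] [-0.4096  0.2776 -0.3629 -0.1747]
[0.4185 0.1557 0.1245] [-0.0834 -0.003   0.0019] [[-0.9932 -0.1168  0.0004]
 [-0.1168  0.9932  0.0002]
 [-0.0004  0.0002 -1.    ]]
```

Add to h.py:
```python
CY=.093;cx=np.array([np.cos(CY),np.sin(CY),0]);cyv=np.array([-np.sin(CY),np.cos(CY),0]);CASE=np.array([.6265,.1767,0])
SLOT=CASE-.065*cx+[0,0,.049];HINGE=CASE+.065*cx+[0,0,.055]
```

Run:
```python
from h import *
print(delta(SLOT-.104*cx,down(CY)),delta(SLOT-.056*cx,down(CY)))
```

```text
(array([-0.0401,  0.0006,  0.0755]), array([0.0002, 0.0004, 0.0241])) (array([-0.0881, -0.0006,  0.0755]), array([0.0002, 0.0004, 0.0241]))
```

Scaled: 0.0755 m is 7.55, 0.055 m is 5.5, 0.024 rad is 0.096.

inch_along([
  [[-1.5,0,3,0,0,0.096,0],[-3,0,5.5,0,0,0.096,0],[-4,0,7.55,0,0,0.096,0],[-4,0,7.55,0,0,0.096,0],[-4,0,7.55,0,0,0.096,0],[-4,0,7.55,0,0,0.096,0]],
])

```text
time_s: 4.2
ee_pos: [0.4579, 0.1595, 0.0495]
tcp_rot: [-0.046, 0.999, -0.0, -0.0]
ft_force: [-0.1, 0.3, -1.1]
grip_width: 0.179
grasp_force: 88.6
```

Run:
```python
from h import *
S=manip.camera("scene");D=manip.camera("side")
b=D["pixels"][130:205,150:250]
cv2.imwrite("pics/d3.png",cv2.resize(b[:,:,::-1],(800,600),interpolation=cv2.INTER_CUBIC))
print(delta(SLOT-.056*cx,down(CY)),proj(D,[SLOT,SLOT-.02*cx]))
```

```text
(array([-0.0481,  0.0015,  0.0012]), array([ 0.0009,  0.0015, -0.0012])) [[197.774  185.7784]
 [192.8462 188.9384]]
```

View pics/d3.png

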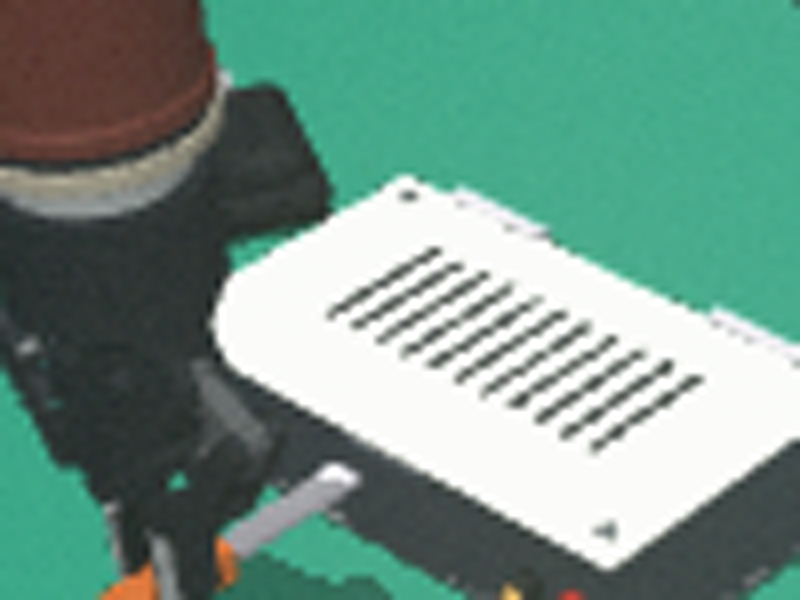

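The tip is at (350,472), which is pixel (193.7,189). That matches the pixel predicted for 20 mm in front of the slot, so I'll insert it.

Scaled: -0.048 m is -4.8, -0.042 m is -4.2.

inch_along([
  [[-1.2,0.15,0.1,0,0,0,0],[-2.4,0.15,0.1,0,0,0,0],[-3.4,0.15,0.1,0,0,0,0],[-4.2,0.15,0.1,0,0,0,0],[-4.8,0.15,0.1,0,0,0,0],[-4.8,0.15,0.1,0,0,0,0],[-4.8,0.15,0.1,0,0,0,0]],
])

```text
time_s: 4.88
ee_pos: [0.5055, 0.1646, 0.0478]
tcp_rot: [-0.045, 0.999, -0.0, -0.0]
ft_force: [-0.4, -0.4, 0.4]
grip_width: 0.181
grasp_force: 88.6
```

Run:
```python
from h import *
o=manip.get_obs();T=R.from_quat(o["tcp_rot"])
# lever: pitch .3 about the wall's outer face, then follow the cover arc with the tip at r
tip0=np.array([-.0845,0,0]) # tip in tool axes
tipw=o["ee_pos"]+T.apply(tip0);r=(HINGE-tipw)@cx;print("r",r)
def goal(th,p,r,clear=0):
    n=cx*-np.cos(th)+np.array([0,0,np.sin(th)])
    tip=tipw*0+HINGE+r*n; q=down(CY,p); tip=tip+((tipw-HINGE)@cyv)*cyv
    return tip-R.from_quat(q).apply(tip0),q
for th,p in[(0,0),(.05,.15),(.1,.3),(.2,.3),(.4,.3),(.6,.3),(.8,.3),(1,.3),(1.2,.3),(1.4,.3),(1.6,.3),(1.75,.3),(1.85,.3)]:
    print(th,*delta(*goal(th,p,r),o))
```

```text
r 0.10204875832997447
0 [ 0.     -0.0002 -0.0072] [-0.0001 -0.0003 -0.0021]
0.05 [-0.0011 -0.0002  0.0003] [-0.0003 -0.1503 -0.0021]
0.1 [-0.0043 -0.0002  0.0076] [-0.0005 -0.3003 -0.0021]
0.2 [-0.0058 -0.0002 -0.0025] [-0.0005 -0.3003 -0.0021]
0.4 [-0.0118 -0.0002 -0.022 ] [-0.0005 -0.3003 -0.0021]
0.6 [-0.0216 -0.0001 -0.0398] [-0.0005 -0.3003 -0.0021]
0.8 [-0.0347 -0.0001 -0.0554] [-0.0005 -0.3003 -0.0021]
1 [-0.0507 -0.0001 -0.0681] [-0.0005 -0.3003 -0.0021]
1.2 [-0.0688 -0.     -0.0773] [-0.0005 -0.3003 -0.0021]
1.4 [-0.0885 -0.     -0.0828] [-0.0005 -0.3003 -0.0021]
1.6 [-0.1088  0.     -0.0843] [-0.0005 -0.3003 -0.0021]
1.75 [-0.124   0.0001 -0.0827] [-0.0005 -0.3003 -0.0021]
1.85 [-0.1339  0.0001 -0.0804] [-0.0005 -0.3003 -0.0021]
```

Scaled: -0.022 m is -2.2, -0.012 m is -1.2, -0.3 rad is -1.2.

inch_along([
  [[-0.1,0,0,0,-0.32,0,0],[-0.1,0,0.03,0,-0.6,0,0],[-0.25,0,0.4,0,-0.9,0,0],[-0.4,0,0.76,0,-1.2,0,0],[-0.5,0,0.25,0,-1.2,0,0],[-0.6,0,-0.25,0,-1.2,0,0],[-0.9,0,-1.2,0,-1.2,0,0],[-1.2,0,-2.2,0,-1.2,0,0],[-1.2,0,-2.2,0,-1.2,0,0]],
])

```text
time_s: 5.63
ee_pos: [0.5208, 0.1666, 0.0734]
tcp_rot: [-0.044, 0.987, 0.008, 0.151]
ft_force: [0.4, 0.2, -1.2]
grip_width: 0.177
grasp_force: 88.5
```

Run:
```python
from h import *
b=manip.camera("side")["pixels"][110:215,130:270]
cv2.imwrite("pics/d4.png",cv2.resize(b[:,:,::-1],(800,600),interpolation=cv2.INTER_CUBIC))
```

```text
(no output)
```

View pics/d4.png

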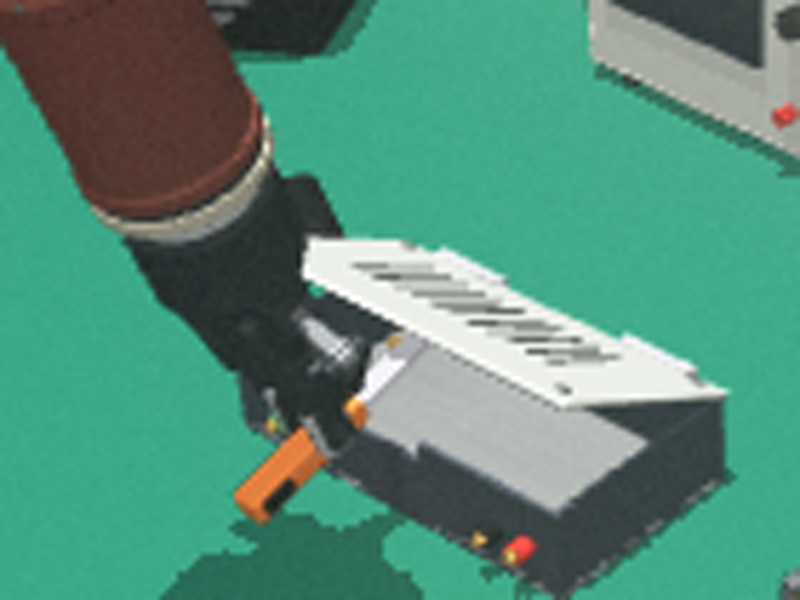

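The cover is about 0.4 rad open, with the blade tip under it near (400,350) and the case interior visible. I'll continue along the arc.

Run:
```python
from h import *
o=manip.get_obs();T=R.from_quat(o["tcp_rot"]);tip0=np.array([-.0845,0,0]);r=.102
tipw=o["ee_pos"]+T.apply(tip0)
def goal(th,p):
    tip=HINGE+r*(cx*-np.cos(th)+np.array([0,0,np.sin(th)]))+((tipw-HINGE)@cyv)*cyv
    q=down(CY,p);return tip-R.from_quat(q).apply(tip0),q
for th in(.4,.6,.8,1,1.2,1.4,1.6,1.75,1.85): print(th,*delta(*goal(th,.3),o))
```

```text
0.4 [ 0.0032 -0.0003  0.0015] [ 0.0007  0.0029 -0.003 ]
0.6 [-0.0114 -0.0002 -0.0126] [ 0.0007  0.0029 -0.003 ]
0.8 [-0.0286 -0.0002 -0.0236] [ 0.0007  0.0029 -0.003 ]
1 [-0.0476 -0.0001 -0.0309] [ 0.0007  0.0029 -0.003 ]
1.2 [-0.0677 -0.     -0.0343] [ 0.0007  0.0029 -0.003 ]
1.4 [-0.088   0.     -0.0336] [ 0.0007  0.0029 -0.003 ]
1.6 [-0.1078  0.0001 -0.0289] [ 0.0007  0.0029 -0.003 ]
1.75 [-0.1219  0.0001 -0.0229] [ 0.0007  0.0029 -0.003 ]
1.85 [-0.1307  0.0001 -0.0177] [ 0.0007  0.0029 -0.003 ]
```

Scaled: -0.088 m is -8.8, -0.078 m is -7.8.

inch_along([
  [[-0.4,0,-0.5,0,0,0,0],[-1.1,0,-1.26,0,0,0,0],[-2,0,-1.85,0,0,0,0],[-2.86,0,-2.36,0,0,0,0],[-3.8,0,-2.75,0,0,0,0],[-4.76,0,-3.1,0,0,0,0],[-5.77,0,-3.3,0,0,0,0],[-6.77,0,-3.43,0,0,0,0],[-7.8,0,-3.4,0,0,0,0],[-8.8,0,-3.36,0,0,0,0]],
])

```text
time_s: 6.52
ee_pos: [0.5926, 0.1728, 0.1282]
tcp_rot: [-0.045, 0.988, 0.007, 0.149]
ft_force: [-0.8, -0.6, -0.0]
grip_width: 0.179
grasp_force: 88.6
```

inch_along([
  [[-1,0,0.2,0,0,0,0],[-2,0,0.5,0,0,0,0],[-2.7,0,0.75,0,0,0,0],[-3.4,0,1.1,0,0,0,0],[-4.3,0,1.6,0,0,0,0],[-4.3,0,1.6,0,0,0,0],[-4.3,0,1.6,0,0,0,0],[-4.3,0,1.6,0,0,0,0]],
])

```text
time_s: 7.18
ee_pos: [0.6368, 0.1766, 0.125]
tcp_rot: [-0.045, 0.988, 0.007, 0.149]
ft_force: [-0.1, -0.1, -0.3]
grip_width: 0.175
grasp_force: 88.5
```

Run:
```python
from h import *
b=manip.camera("side")["pixels"][80:215,120:300]
cv2.imwrite("pics/d5.png",cv2.resize(b[:,:,::-1],(800,600),interpolation=cv2.INTER_CUBIC))
```

```text
(no output)
```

View pics/d5.png

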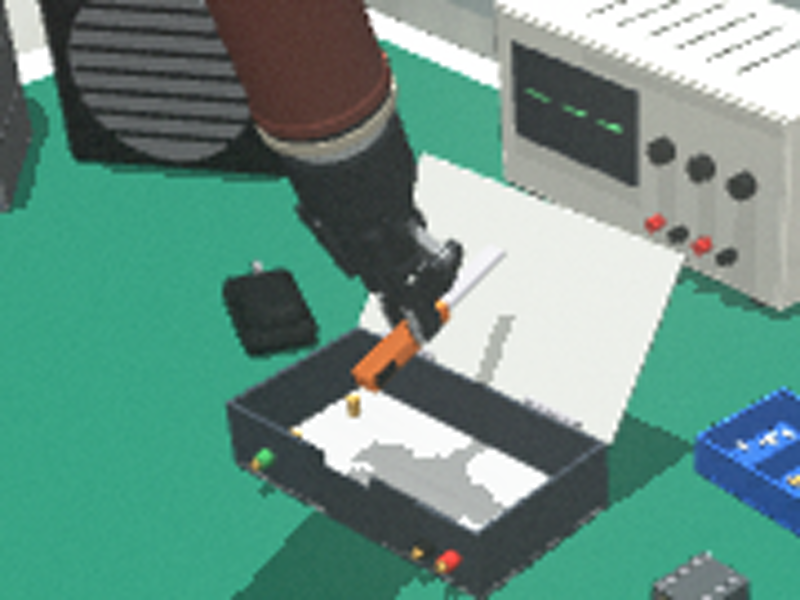

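The cover is right back, with its far edge at (420,155)–(685,255), and the case is open. The spudger is clear of it. I'll carry it back to its old place.

Run:
```python
from h import *
o=manip.get_obs()
for P in([.60,.177,.16],[.48,.20,.16],[.4564,.3979,.10]): print(delta(P,down(.2),o))
```

```text
(array([ 0.0246,  0.0036, -0.0441]), array([-0.0164,  0.2991, -0.108 ]))
(array([ 0.1368,  0.0375, -0.0787]), array([-0.0164,  0.2991, -0.108 ]))
(array([ 0.1597,  0.2367, -0.023 ]), array([-0.0164,  0.2991, -0.108 ]))
```

inch_along([
  [[1.2,0.2,-2.2,0,0,0,0],[2.5,0.36,-4.4,0,0.4,-0.12,0],[6,1.4,-5.5,-0.04,0.8,-0.28,0],[10,2.6,-6.7,-0.064,1.196,-0.432,0],[13.7,3.75,-7.9,-0.064,1.196,-0.432,0],[14.1,7.5,-7,-0.064,1.196,-0.432,0],[14.5,11.2,-6,-0.064,1.196,-0.432,0],[14.9,15,-5,-0.064,1.196,-0.432,0],[15.3,18.8,-4,-0.064,1.196,-0.432,0],[15.7,21.8,-3,-0.064,1.196,-0.432,0]],
])

```text
time_s: 8.07
ee_pos: [0.4576, 0.3827, 0.1075]
tcp_rot: [-0.101, 0.995, 0.001, 0.001]
ft_force: [0.8, -0.1, -0.7]
grip_width: 0.177
grasp_force: 88.6
```

Run:
```python
from h import *
o=manip.get_obs()
print(delta([.4564,.3979,.10],down(.2),o),delta([.4564,.3979,.007],down(.2),o))
```

```text
(array([-0.0019,  0.0152,  0.0075]), array([0.0012, 0.0012, 0.0019])) (array([-0.0017,  0.0151,  0.1005]), array([0.0012, 0.0012, 0.0019]))
```

Scaled: 0.008 m is 0.8, 0.08 m is 8.

inch_along([
  [[0,0.8,2,0,0,0,0],[0,1.2,5,0,0,0,0],[0,1.2,7,0,0,0,0],[0,1.2,8,0,0,0,0],[0,1.2,8,0,0,0,0],[0,1.2,8,0,0,0,0]],
])

```text
time_s: 8.57
ee_pos: [0.4569, 0.3909, 0.0282]
tcp_rot: [-0.1, 0.995, -0.0, 0.0]
ft_force: [-0.2, 0.3, -0.1]
grip_width: 0.178
grasp_force: 88.6
```

Run:
```python
from h import *
o=manip.get_obs()
print(delta([.4564,.3979,.007],down(.2),o))
D=manip.camera("side");m=cv2.inRange(cv2.cvtColor(D["pixels"],cv2.COLOR_RGB2HSV),(8,160,100),(16,255,255))
x,y=np.array([130,0]) ,0
ys,xs=np.nonzero(m[150:210,90:180]);print(len(xs),xs.min()+90,xs.max()+90,ys.min()+150,ys.max()+150)
```

```text
(array([-0.0009,  0.007 ,  0.0212]), array([-0.0005,  0.0008, -0.0005]))
85 113 135 172 187
```

inch_along([
  [[0,0.4,0.7,0,0,0,0],[0,0.7,1.3,0,0,0,0],[0,0.7,1.8,0,0,0,0],[0,0.7,2.1,0,0,0,0],[0,0.7,2.1,0,0,0,0]],
])

```text
time_s: 9.03
ee_pos: [0.4551, 0.3981, 0.0064]
tcp_rot: [-0.1, 0.995, -0.0, 0.0]
ft_force: [1.0, 0.4, 0.2]
grip_width: 0.174
grasp_force: 88.6
```

inch_along([
  [[0,0,0,0,0,0,0.22],[0,0,0,0,0,0,0.3],[0,0,0,0,0,0,0.4],[0,0,0,0,0,0,0.5],[0,0,0,0,0,0,0.5]],
], squeeze=20)

```text
time_s: 9.45
ee_pos: [0.4554, 0.398, 0.0066]
tcp_rot: [-0.1, 0.995, -0.0, 0.0]
ft_force: [0.2, -0.3, 0.2]
grip_width: 0.496
grasp_force: 0.0
```

inch_along([
  [[0,0,-2,0,0,0,0.5],[0,0,-5.5,0,0,0,0.7],[0,0,-9.5,0,0,0,1],[0,0,-13.5,0,0,0,1],[0,0,-17,0,0,0,1],[0,0,-19,0,0,0,1]],
], squeeze=20)

```text
time_s: 9.95
ee_pos: [0.4563, 0.3989, 0.2015]
tcp_rot: [-0.1, 0.995, 0.002, 0.002]
ft_force: [0.4, -0.4, -0.2]
grip_width: 1.002
grasp_force: 0.0
```

Run:
```python
from h import *
o=manip.get_obs();print(delta([.637,-.128,.2],down(.02-np.pi/2),o),delta([.637,-.128,.2],down(.02+np.pi/2),o),o["joint_pos"])
D=manip.camera("side");m=cv2.inRange(cv2.cvtColor(D["pixels"],cv2.COLOR_RGB2HSV),(8,160,100),(16,255,255))
ys,xs=np.nonzero(m[150:210,90:180]);print(len(xs),xs.min()+90,xs.max()+90,ys.min()+150,ys.max()+150)
print(proj(D,[[.4028,.3858,.008],[.479,.401,.008]]))
```

```text
(array([-0.0726, -0.5523,  0.0003]), array([0.0065, 0.0013, 1.7505])) (array([-0.0726, -0.5523,  0.0003]), array([-0.0012,  0.0062, -1.3911])) [-0.9385  0.2567  0.1756  1.6307 -0.0463  1.2524  1.0163]
106 113 135 176 191
[[115.497  189.6094]
 [134.2842 177.4455]]
```

inch_along([
  [[-0.5,-3.8,0,0,0,0.48,1],[-1,-7.6,0,0,0,0.96,1],[-1.5,-11.4,0,0,0,1.44,1],[-2,-15.2,0,0,0,1.92,1],[-2.5,-19,0,0,0,2.4,1],[-3,-22.8,0,0,0,2.88,1],[-3.5,-26.6,0,0,0,3.36,1],[-4,-30.4,0,0,0,3.84,1],[-4.5,-34.2,0,0,0,4.32,1],[-5,-38,0,0,0,4.8,1]],
])

```text
time_s: 10.83
ee_pos: [0.5799, 0.0337, 0.1968]
tcp_rot: [0.482, 0.876, 0.0, 0.0]
ft_force: [0.4, 0.7, -0.7]
grip_width: 1.0
grasp_force: 0.0
```

Run:
```python
from h import *
print(delta([.637,-.128,.2],down(.02-np.pi/2)))
```

```text
(array([-0.1672, -0.0383, -0.0032]), array([0.001 , 0.0003, 0.5449]))
```

inch_along([
  [[-3.4,-0.8,0,0,0,0.48,1],[-6.8,-1.6,0,0,0,0.96,1],[-10.2,-2.3,0,0,0,1.44,1],[-13.6,-3.1,0,0,0,1.92,1],[-16,-3.7,0,0,0,2.16,1],[-16.7,-3.8,0,0,0,2.18,1],[-16.7,-3.8,0,0,0,2.18,1],[-16.7,-3.8,0,0,0,2.18,1]],
])

```text
time_s: 11.5
ee_pos: [0.6377, -0.1248, 0.1963]
tcp_rot: [0.698, 0.717, 0.0, -0.0]
ft_force: [-0.2, 0.4, -0.5]
grip_width: 1.002
grasp_force: 0.0
```

Run:
```python
from h import *
c=snap("wrist","pics/w6.png");np.save("w6.npy",c,allow_pickle=True)
```

```text
(no output)
```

View pics/w6.png

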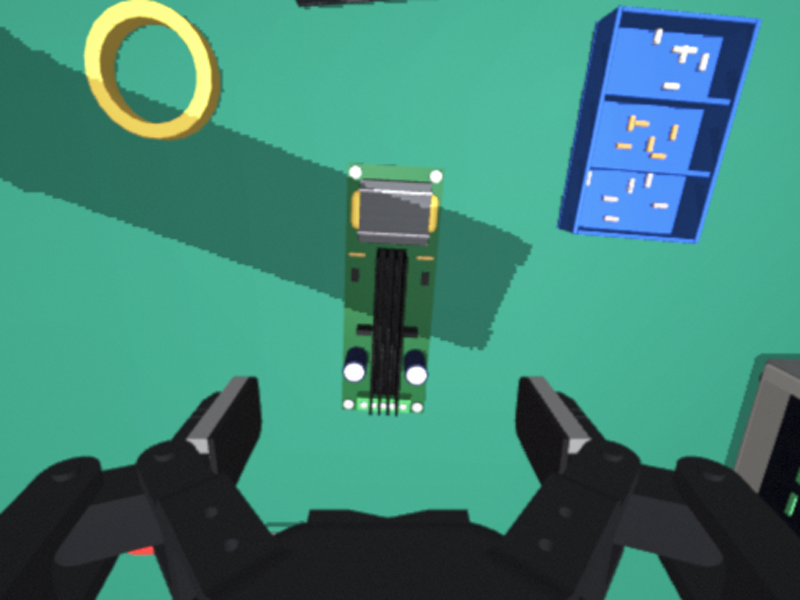

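The wrist view shows board corners at (348,164), (443,166), (425,412) and (342,411), the transformer at (394,212), and the heat sink top running from (392.5,249.5) to (384,415). The cross bar at (388,330) should lie away from the balance point.

Run:
```python
from h import *
c=np.load("w6.npy",allow_pickle=True).item();k=1.5625
P=np.array([ray(c,p,.0105,k) for p in[(348,164),(443,166),(425,412),(342,411)]])
H=np.array([ray(c,p,.051,k) for p in[(392.5,249.5),(384.5,415)]])
print(P,H,P.mean(0))
ya=(P[0]+P[1])/2-(P[2]+P[3])/2;print(np.linalg.norm(ya),np.arctan2(-ya[0],ya[1]));h=H[0]-H[1];print(np.linalg.norm(h),np.arctan2(-h[0],h[1]))
t=np.arctan2(-ya[0],ya[1])/2+np.arctan2(-h[0],h[1])/2;u=np.array([-np.sin(t),np.cos(t),0])
cH=H[1]+u*.08; bal=(P.mean(0)+cH)/2+.022*u;print("yaw",t,cH,bal,(ray(c,(388,330),.02,k)-cH)@u)
bal[2]=.018;print(delta(bal,down(t-np.pi/2)))
```

```text
[[ 0.6078 -0.0484  0.0105]
 [ 0.6762 -0.0479  0.0105]
 [ 0.6735 -0.2486  0.0105]
 [ 0.6027 -0.2496  0.0105]] [[ 0.641  -0.1024  0.051 ]
 [ 0.6387 -0.2277  0.051 ]] [ 0.64   -0.1486  0.0105]
0.20097733073384877 -0.019493306635865487
0.12531596932794742 -0.018374360172596825
yaw -0.018933833404231156 [ 0.6402 -0.1477  0.051 ] [ 0.6406 -0.1262  0.0307] -0.023604601213938394
(array([-0.0025,  0.0027,  0.1784]), array([ 0.0001, -0.0007,  0.0472]))
```

Careful with the scale: shifts go in cm and turns go in units of 0.25 rad. That gives: 0.178 m is 17.8, 0.165 m is 16.5, 0.047 rad is 0.188.

inch_along([
  [[-0.25,0.27,3,0,0,0.188,1],[-0.25,0.27,7,0,0,0.188,1],[-0.25,0.27,11,0,0,0.188,0.8],[-0.25,0.27,14,0,0,0.188,0.7],[-0.25,0.27,16.5,0,0,0.188,0.6],[-0.25,0.27,17.8,0,0,0.188,0.6],[-0.25,0.27,17.8,0,0,0.188,0.6],[-0.25,0.27,17.8,0,0,0.188,0.6]],
])

```text
time_s: 12.22
ee_pos: [0.6411, -0.1269, 0.0194]
tcp_rot: [0.714, 0.7, 0.0, 0.0]
ft_force: [-0.2, 0.2, 1.3]
grip_width: 0.6
grasp_force: 0.0
```

Run:
```python
from h import *
print(delta([.6404,-.1263,.018],down(-.019-np.pi/2)))
```

```text
(array([ 0.0006, -0.0007,  0.0014]), array([ 0.0007, -0.0001, -0.0006]))
```

Now I'll close gently first, then firmly.

Scaled: 0.001 m is 0.1.

inch_along([
  [[0,0,0.1,0,0,0,0.4],[0,0,0.1,0,0,0,0.3],[0,0,0.1,0,0,0,0.2],[0,0,0.1,0,0,0,0],[0,0,0.1,0,0,0,0],[0,0,0.1,0,0,0,0],[0,0,0.1,0,0,0,0]],
], squeeze=25)

```text
time_s: 12.8
ee_pos: [0.6414, -0.128, 0.0197]
tcp_rot: [0.715, 0.699, 0.001, 0.001]
ft_force: [-3.3, 0.8, 6.5]
grip_width: 0.252
grasp_force: 25.1
```

inch_along([
  [[0,0,0,0,0,0,0],[0,0,0,0,0,0,0],[0,0,0,0,0,0,0],[0,0,0,0,0,0,0]],
], squeeze=90)

```text
time_s: 13.13
ee_pos: [0.6416, -0.128, 0.0199]
tcp_rot: [0.715, 0.699, 0.001, 0.001]
ft_force: [-4.5, 0.7, 8.5]
grip_width: 0.242
grasp_force: 87.8
```

inch_along([
  [[0,0,-0.4,0,0,0,0],[0,0,-1,0,0,0,0],[0,0,-2,0,0,0,0],[0,0,-3,0,0,0,0],[0,0,-3,0,0,0,0],[0,0,-3,0,0,0,0],[0,0,-3,0,0,0,0]],
])

```text
time_s: 13.72
ee_pos: [0.6407, -0.1278, 0.0478]
tcp_rot: [0.715, 0.7, 0.0, 0.0]
ft_force: [0.1, 0.2, -7.5]
grip_width: 0.244
grasp_force: 88.5
```

Run:
```python
from h import *
o=manip.get_obs();print(o["ft_force"],o["wrist_torque"])
for P in([.6404,-.1263,.16],):print(delta(P,down(-.019-np.pi/2)))
```

```text
[ 0.0956  0.2131 -7.5484] [-0.0209  0.0235  0.0177]
(array([ 0.0015, -0.0002, -0.1122]), array([ 0.0007,  0.0001, -0.0022]))
```

Scaled: -0.112 m is -11.2, -0.095 m is -9.5.

inch_along([
  [[0,0,-2.5,0,0,0,0],[0,0,-6,0,0,0,0],[0,0,-9.5,0,0,0,0],[0,0,-11.2,0,0,0,0],[0,0,-11.2,0,0,0,0],[0,0,-11.2,0,0,0,0]],
])

```text
time_s: 14.22
ee_pos: [0.6408, -0.1279, 0.1596]
tcp_rot: [0.715, 0.7, 0.0, 0.0]
ft_force: [0.1, 0.1, -6.3]
grip_width: 0.245
grasp_force: 89.6
```

Run:
```python
from h import *
g=CASE+.0207*cyv
print(delta([*g[:2],.16],down(CY-np.pi/2)),delta([*g[:2],.1045],down(CY-np.pi/2)))
```

```text
(array([ 0.3248, -0.0231, -0.0004]), array([ 0.0014,  0.    , -0.1141])) (array([ 0.3248, -0.0231,  0.0551]), array([ 0.0014,  0.    , -0.1141]))
```

Scaled: 0.202 m is 20.2, 0.178 m is 17.8, -0.09 rad is -0.36.

inch_along([
  [[0.6,0,0,0,0,0,0],[1.8,-0.1,0,0,0,-0.04,0],[3.6,-0.3,0,0,0,-0.08,0],[5.8,-0.4,0,0,0,-0.12,0],[8.2,-0.6,0,0,0,-0.16,0],[10.6,-0.8,0,0,0,-0.2,0],[13,-0.9,0,0,0,-0.24,0],[15.4,-1.1,0,0,0,-0.28,0],[17.8,-1.3,0,0,0,-0.32,0],[20.2,-1.4,0,0,0,-0.36,0]],
])

```text
time_s: 15.05
ee_pos: [0.6294, 0.077, 0.1578]
tcp_rot: [0.682, 0.732, -0.001, -0.001]
ft_force: [0.0, 0.3, -6.3]
grip_width: 0.245
grasp_force: 89.5
```

inch_along([
  [[2.4,0,0,0,0,0,0],[4.8,0,0,0,0,0,0],[7,0,0,0,0,0,0],[9,0,0,0,0,0,0],[10.5,0,0,0,0,0,0],[11.4,0,0,0,0,0,0],[11.8,0,0,0,0,0,0],[11.8,0,0,0,0,0,0],[11.8,0,0,0,0,0,0]],
])

```text
time_s: 15.8
ee_pos: [0.623, 0.1907, 0.1596]
tcp_rot: [0.683, 0.731, -0.0, 0.001]
ft_force: [-0.3, 0.2, -5.4]
grip_width: 0.244
grasp_force: 89.5
```

Run:
```python
from h import *
g=CASE+.0207*cyv
print(delta([*g[:2],.1045],down(CY-np.pi/2)))
for n in("scene","side"):
    c=manip.camera(n);np.save(n+"2.npy",c,allow_pickle=True)
o=manip.get_obs();print(o["ft_force"],o["wrist_torque"])
```

```text
(array([0.0066, 0.002 , 0.055 ]), array([ 0.0004,  0.0012, -0.0254]))
[ 1.1527 -0.1549 -6.3175] [-0.0482 -0.0356  0.0339]
```

Scaled: 0.055 m is 5.5, 0.052 m is 5.2, -0.025 rad is -0.1.

inch_along([
  [[0.3,0.1,1,0,0,-0.048,0],[0.66,0.2,2.2,0,0,-0.1,0],[0.66,0.2,3.4,0,0,-0.1,0],[0.66,0.2,4.4,0,0,-0.1,0],[0.66,0.2,5.2,0,0,-0.1,0],[0.66,0.2,5.5,0,0,-0.1,0],[0.66,0.2,5.5,0,0,-0.1,0],[0.66,0.2,5.5,0,0,-0.1,0]],
])

```text
time_s: 16.57
ee_pos: [0.6247, 0.1985, 0.1048]
tcp_rot: [0.673, 0.739, 0.0, 0.0]
ft_force: [0.6, -0.2, -5.7]
grip_width: 0.246
grasp_force: 89.4
```

Run:
```python
from h import *
g=CASE+.0207*cyv
print(delta([*g[:2],.1045],down(CY-np.pi/2)))
D=manip.camera("side");np.save("D3.npy",D,allow_pickle=True)
C=[CASE+a*cx+b*cyv+[0,0,.0955] for a,b in((-.035,-.1),(-.035,.1),(.035,.1),(.035,-.1))]
q=proj(D,C);print(q)
hsv=cv2.cvtColor(D["pixels"],cv2.COLOR_RGB2HSV)
x0,y0=q.min(0).astype(int)-8;x1,y1=q.max(0).astype(int)+8
# hue map: mat sample and board sample
print("mat",hsv[300,300],"old board",hsv[226:234:4,290])
m=cv2.inRange(hsv,(45,100,20),(76,255,150))[y0:y1,x0:x1]
n,l,st,_=cv2.connectedComponentsWithStats(m)
i=1+st[1:,4].argmax();cc=max(cv2.findContours((l==i).astype(np.uint8),cv2.RETR_EXTERNAL,cv2.CHAIN_APPROX_NONE)[0],key=len)
print(st[1:][st[1:,4]>15]+[x0,y0,0,0,0])
for r in range(y0,y1,3): print(''.join('G' if m[r-y0,c-x0] else '#' if hsv[r,c,2]<70 else 'y' if 18<hsv[r,c,0]<32 and hsv[r,c,1]>120 else 'w' if hsv[r,c,1]<60 and hsv[r,c,2]>150 else '.' for c in range(x0,x1)))
```

```text
(array([-0.0012, -0.0002,  0.0003]), array([0.0008, 0.0005, 0.0005]))
[[228.6074 180.7964]
 [180.6374 156.9557]
 [197.1678 147.6851]
 [244.8198 169.8632]]
mat [ 81 164 168] old board [[ 81 164 169]
 [ 81 167 168]]
[[180 155  64  26 285]]
.....ww......#...####..#######################wwwwwwwwwwwwwwwwwwwwwwwwwwwwwwwwww
..############.########.###################.wwwwwwwwwwwwwwwwwwwwwwwwwwwwwwwwwwww
############.....################..######.wwwwwwwwwwwwwwwwwwwwwwwwwwwwwwwwwwwwww
#############yyy...####################..wwwwwwwwwwwwwwwwwwwwwwwwwwwwwwwwwwwwwww
#############yyyyyyy...#########..########.wwwwwwwwwwwwwwwwwwwwwwwwwwwwwwwwwwwww
..###########.yyyyyy......#####...##############.wwwwwwwwwwwwwwwwwwwwwwwwwwwwwww
...######Gww.G..yyyy...#.#######..#####################wwwwwwwwwwwwwwwwwwwwwwwww
...........w.GGGGGGG....GGG##.#...###########################.wwwwwwwwwwwwwwwwww
.............######GGGGG...GGGGGG##########wwwww#############.wwwwwwwwwwwwwwwwww
........#################GGGG#GGGGGGGG######...##############.GGwwwwwwwwwwwwwwww
...#####################..yyyww..GGGGGG###G...##############G.ww..GGwwwwwwwwwwww
#....##############..wwwww.yywwwwwwww..GGGG#...##GGG###G.....GGGGGGGGG.wwwwwwwww
#######....###..wwwwwwwwwwwwwwwwwwwwwwwwwww.GGGGGGGGGGGGGGGGGGGGGG##..###...w..w
.############...wwwwwwwwwwwwwwwwwwwwwwwwwwwwwwwww.GGGG.wwGGGG.#.#............##.
.#####G.G.#########..wwwwwwwwwwwwwwwwwwwwwwwwwwwwwwwww....ww...#...###.......#..
.....y.GGG###########wwwwwwwwwwwwwwwwwwwwwwwwwwwwwwwwwwwwwwwwwwwww...##..#....##
.........######.#########...www..wwwwwwwwwwwwwwwwwwwwwwwwwwwwwwwwwwwwwww..#.#.#.
```

The board mask spans x 180–243 and y up to about 180, which matches the projected target (180.6–244.8, 180.8). The board is in place and level, so I'll let it settle and hand in.

inch_along([
  [[0,0,0,0,0,0,0],[0,0,0,0,0,0,0],[0,0,0,0,0,0,0],[0,0,0,0,0,0,0],[0,0,0,0,0,0,0],[0,0,0,0,0,0,0]],
])

```text
time_s: 17.12
ee_pos: [0.6245, 0.1988, 0.1048]
tcp_rot: [0.673, 0.739, 0.0, 0.0]
ft_force: [0.6, -0.7, -6.1]
grip_width: 0.246
grasp_force: 89.4
```

```bash
python3 -c "
from workcell import manip
print(manip.sign_off())"
```

```text
the job is handed in; nothing more can be done
None
```

I pried the cover open with the spudger and swung it back to its stop, laid the spudger flat where it had been, and handed in the job at 17 s with the board held level, centred and about 3 cm above the open case; the hand-in gave no verdict.

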